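# Open the press-and-turn jar and set its cap in the drip tray

## Task

Make room in the grey drip tray by sliding the small pot that stands in its middle along the tray floor to either end, upright and without lifting it. Then open the white jar clamped in the round holder: press its red child-resistant cap down hard, turn it anticlockwise until its lugs are free of the catches, then lift it off and set it down gently, right way up and flat, on the free end of the tray floor, clear of the pot. Never force the cap up or round while it is locked, and do not shift or tip the dropper bottle or the wooden wedge.

Things in the scene. Friction and masses are not known exactly. Their poses are not given: they have to be found in the camera images.
- jar: White plastic jar with a blue band, 74 mm wide, fixed in a round aluminium holder 110 mm wide (two jaws with black thumb screws along its x axis, reaching 61 mm from the axis, 35 mm high) on the bench; place and yaw vary. Origin on the jar's axis at bench height, z up.
- jar_mouth (a point): Centre of the top of the jar's neck (44 mm wide), 70 mm above the bench, under the cap; axes as the jar's. The neck carries three catches that hold the cap down; each has a nib on its underside that stops the cap from turning unless pressed.
- cap: Loose red cap, 40 to 85 g, round, 66 mm wide, ribbed skirt. Origin on its axis at the skirt's lower edge, z up. At the start locked on the jar: same axis, its x axis along the jar's x within 0.03 rad, origin 60 mm above the bench. Unpressed it turns only about 0.09 rad. Once free and let go it springs up to 63 mm and sits loose, to be lifted straight off.
- cap_shoulder (a point): Centre of the cap's flat round shoulder, 66 mm wide, 24 mm above the cap's origin (84 mm above the bench when locked). Press here, on both sides of the wing. Pressed 5.5 mm or more and kept down, the cap turns anticlockwise seen from above (positive about z): its lugs are free from 0.80 to 1.25 rad, a firm stop follows at 1.3; aim for 1.05.
- cap_wing (a point): Top centre of the cap's wing, an upright bar across the shoulder: 56 mm long along the cap's x, 14 mm thick along its y, 22 mm high (top 46 mm above the cap's origin). Open fingers can straddle it, their tips pressing the shoulder, or pinch it.
- seal (a joint): Sprung grey seal disc in the jar's mouth that pushes the cap up, in m: 0 when the cap is locked, negative when pressed, firm end of travel at -0.0075 with the cap on, 0.003 when fully risen. It pushes back with 10 N at 0, 1 N more for each mm pressed.
- drip_tray: Grey drip tray fixed to the bench, 110 mm (x) by 150 mm (y) outside, walls 4 mm thick, 18 mm high, floor 4 mm above the bench. Origin at the centre of its underside, z up. Place and yaw vary, left or right of the jar. The small pot stands near its middle. The pot's centre can reach 51 mm from the middle along y, the cap's 38 mm, and they must end at least 55 mm apart.
- small_pot: Loose small red pot with white lid, 40 mm wide, 38 mm high, about 100 g, standing on the tray's floor near the middle (within 12 mm in the tray's x, 18 mm in its y). Origin at the centre of its underside. It slides easily when pushed low down; slide it more than 30 mm from the tray's middle along the tray's y, to either side (45 mm is good).
- dropper: Loose glass dropper bottle, 33 mm wide, 106 mm high, standing close to the jar, easily tipped. Origin at the centre of its underside. Leave it.
- wedge: Loose beech wedge block 50x69x43 mm beside the jar. Origin at the centre of its underside. Leave it.
Things that resemble listed ones, but are neither listed nor needed, are in the scene too. Leave any yellow look-alike of the small_pot alone.

How it is judged:
By the outcome, as a careful person would: the job done as asked, in the order asked, and still so for the second after the job is handed in, with the robot touching nothing.
It also fails if it takes over 64 s, if anything falls off the work surface, if the arm or the gripper's body presses on something with over 40 N, if the wrist force passes 120 N, or if a joint passes its speed limit or range.

## Robot

A 6-joint arm with a two-finger parallel gripper is mounted at the origin on a cart in front of the work surface, level with it; the furniture and walls round the work are solid. World frame = base frame: x ahead of the robot, y to its left, z up, the work surface at z = 0. Lengths are in m, angles in degrees, forces in N, time in s.
With the tool pointing down it reaches from about 0.25 to 0.725 m from the base axis. Payload 9.7 kg.
Tool frame: the origin (TCP) lies midway between the tips of the shut fingers; the grasp point (between the pads) lies 19 mm behind it (grip_point_offset is the distance from the TCP to the grasp point, in m); y points along the fingers, z is the direction in which the jaws open and shut, and the axes are right-handed (so a half turn about y gives the same grasp; the last joint's range is limited). The gripper opens to 85 mm and grips with 20 to 120 N. Pads are 22 mm wide; open, the fingers measure 114 mm over their backs; the gripper's body (76 mm by 85 mm) begins 54 mm behind the grasp point. The pads swing forward as they close: fully open they stand 13 mm farther back than shut.
Start: joints at [63.426, 4.979, 10.078, 95.1, 0, 90], TCP at [0.246, 0.492, 0.231] pointing down, gripper open.
Joint ranges: [-179.16, 179.16], [-48.56, 103.87], [-65.8, 70.77], [-126.05, 130.52], [-82.76, 87.17], [-180, 180]. Speed limits (degrees/s): [127.2, 127.2, 147.25, 180, 180, 180].

## Interface

Orientations are given as [roll, pitch, yaw] about the fixed x, y, z axes, in that order (R = Rz(yaw) Ry(pitch) Rx(roll)).
In Python, from workcell import get_obs, camera, job_done, grip_point_offset gives the robot as it stands.
- The arm moves only by the tool move_arm, never from a script. Its argument "deltas" is a list that holds one entry, the list of rows, each a list of 4 numbers: the shift along the tool's x, y, z in m, then the turn about the tool's y in degrees. A call has 1 to 5 rows; each row is the pose to reach, as a shift and turn from the pose commanded when the call began, along the tool's axes at that moment; what a row does not reach only later rows make up. A row lasts 1/10 s, in which the tool goes at most 50 mm and 8.59 degrees, less where a joint would pass 70% of its speed; a pose out of reach is approached as far as the arm can. A call with a gripper value outside its range is refused whole. "claw" is the finger opening in m, from 0 to 0.0854, set as the call begins (left out, the last holds). The fingers move at their own pace and stop on an object; "newtons" is the grip in N (left out, the last holds). Time passes only in rows, so rows that repeat a pose let the fingers close. It gives the time, the measured TCP pose, the force and the opening at its end, in the units of the state.
- get_obs(): the state, without advancing time (a new reading comes with each control period).
- camera(name): name is "scene" or "top" or "wrist"; returns a dict with "color" (480x640x3 uint8, blue, green, red), "range_z" (480x640 float32, m along the optical axis (not along the pixel's ray), 0 where there is no reading), "fx", "fy", "cx", "cy" (pixels), "T" (4x4, takes a point from camera to world coordinates). Camera axes: x right, y down, z forward; pixel columns grow to the right and rows downward; lengths in m; the calibration is good to about 2 mm. A picture is of the moment at which its call begins.
- job_done(): hands the job in, once; it reports no verdict.
The state is a dict: "time": time; "q": joint angles; "qd": joint speeds; "joint_efforts": joint torques, N m; "ee_pos": TCP position; "tcp_rot": TCP orientation; "wrist_force": force on the tool from outside, world axes, zero at the start; "torque": the same for the moment, N m; "opening": finger opening in m.
Only numpy, scipy, OpenCV 4.12 (cv2) and the standard library are available. Lean on these libraries where they do the work, as an engineer would, in place of code of your own. Each camera call takes 0.05 s, during which the arm holds its last target. There are 200 camera calls.

## Working session

There is one attempt and no reset: what is moved stays moved. The work goes in short steps, Python scripts to look and compute and a tool call to move; the robot and the scene stay as the last step left them, time stands still between calls to the robot, and variables do not carry over. Pictures are saved under pics/ and viewed, about 8 in all and at most 12, crops included, and the job is handed in when it is done.

Besides the shell and the picture viewer there is one more tool, called after "Emit:" as name(argument=value, ...) on one line, values as JSON. move_arm: Moves the arm, as the interface text tells. Its arguments: {"type":"object","properties":{"deltas":{"type":"array"},"claw":{"type":"number"},"newtons":{"type":"number"}},"required":["deltas"]}

```bash
mkdir -p pics; ls
python3 - <<'E'
from workcell import *
import cv2,numpy as np
o=get_obs(); print({k:np.round(v,4).tolist() for k,v in o.items()}, grip_point_offset if not callable(grip_point_offset) else grip_point_offset())
for n in("top","scene"):
    c=camera(n); cv2.imwrite(f"pics/{n}0.png",c["color"]); np.savez(f"{n}0.npz",**c); print(n,c["fx"],c["cx"],c["cy"],np.round(c["T"],3).tolist())
E
```

```text
pics
{'time': 0.0, 'q': [63.4261, 5.0126, 10.0343, 95.0979, -0.0005, 89.9998], 'qd': [0.0612, -0.0773, 0.0395, 0.0323, 0.0103, -0.0195], 'joint_efforts': [-0.0012, -52.0383, 46.4809, 0.0161, -0.0001, -0.0], 'ee_pos': [0.2459, 0.4917, 0.2306], 'tcp_rot': [-90.0762, -0.0005, -26.5737], 'wrist_force': [-0.0672, 0.0245, -0.6465], 'torque': [-0.0288, -0.0301, -0.0284], 'opening': 0.0859} 0.0187
top 520.8879699179626 310.72047160294443 230.4440345355809 [[0.022, -0.991, 0.135, 0.378], [-1.0, -0.024, -0.009, -0.029], [0.012, -0.135, -0.991, 1.238], [0.0, 0.0, 0.0, 1.0]]
scene 531.8284590160658 319.36317623796504 242.09572248925093 [[0.86, -0.284, 0.424, 0.076], [-0.51, -0.448, 0.734, -0.84], [-0.019, -0.848, -0.53, 0.678], [0.0, 0.0, 0.0, 1.0]]
```

View pics/top0.png

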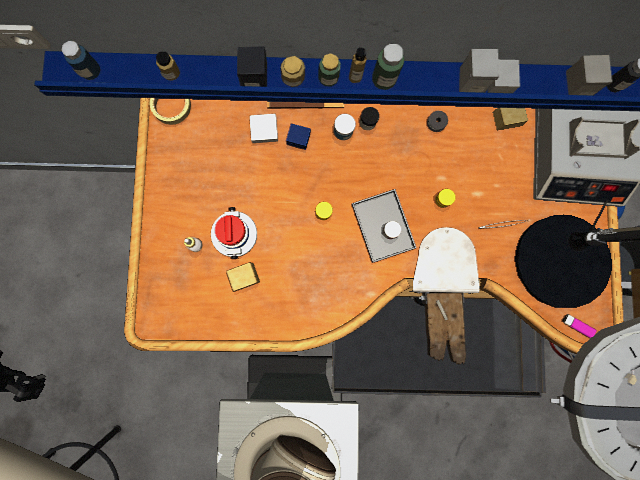

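View pics/scene0.png

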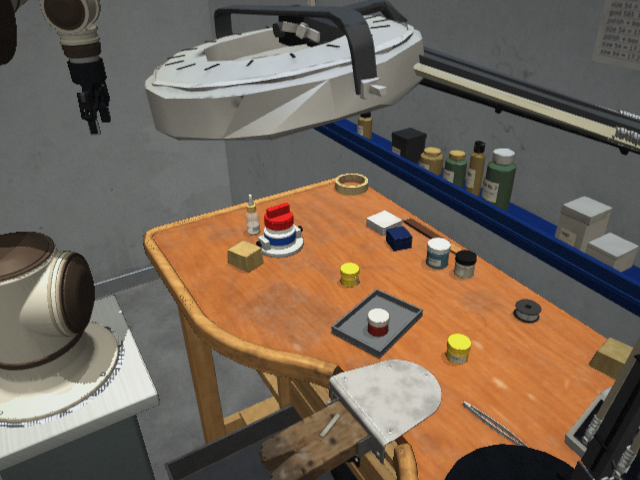

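Top view: the jar with its red cap is at (231,231) with the wing near vertical. The dropper is at (193,243) and the wedge at (242,276). The tray corners run (354,204)–(413,246), and the pot lid is at (392,229), near the tray's middle. The yellow look-alikes are at (323,210) and (446,197). The scene view agrees.

```bash
cat > h.py <<'E'
import numpy as np,cv2
def plane(c,uv,z):
    uv=np.atleast_2d(uv).astype(float); T=c["T"]
    d=np.c_[(uv[:,0]-c["cx"])/c["fx"],(uv[:,1]-c["cy"])/c["fy"],np.ones(len(uv))]@T[:3,:3].T
    return T[:3,3]+d*((z-T[2,3])/d[:,2])[:,None]
def cloud(c):
    v,u=np.mgrid[:480,:640]; r=c["range_z"]
    return np.stack([(u-c["cx"])/c["fx"]*r,(v-c["cy"])/c["fy"]*r,r],-1)@c["T"][:3,:3].T+c["T"][:3,3]
def blobs(m,amin=15):
    cs,_=cv2.findContours(m.astype(np.uint8),cv2.RETR_EXTERNAL,cv2.CHAIN_APPROX_NONE)
    return [x for x in cs if cv2.contourArea(x)>=amin]
E
python3 - <<'E'
from h import *
c=dict(np.load("top0.npz")); im=c["color"]; P=cloud(c); hsv=cv2.cvtColor(im,cv2.COLOR_BGR2HSV)
def box(u0,v0,u1,v1):
    m=np.zeros((480,640),bool); m[v0:v1,u0:u1]=1; return m
# cap
red=((hsv[...,0]<6)|(hsv[...,0]>172))&(hsv[...,1]>150)&(hsv[...,2]>60)&box(200,195,265,265)
h=P[...,2]
for nm,lo,hi,z in(("wing",.098,.115,.106),("shoulder",.078,.092,.084)):
    m=red&(h>lo)&(h<hi); b=max(blobs(m),key=cv2.contourArea); p=plane(c,b[:,0,:],z)[:,:2].astype(np.float32)
    print(nm,m.sum(),cv2.minAreaRect(p),cv2.minEnclosingCircle(p), P[m].mean(0))
print("red rect", [ (cv2.minEnclosingCircle(plane(c,b[:,0,:],.084)[:,:2].astype(np.float32))) for b in blobs(red)])
# tray: not wooden (low saturation)
g=(hsv[...,1]<60)&box(340,180,425,270); b=max(blobs(g),key=cv2.contourArea)
print("tray",cv2.minAreaRect(plane(c,b[:,0,:],.018)[:,:2].astype(np.float32)))
lid=g&(hsv[...,2]>190)
for b in blobs(lid,40): print("lid",cv2.minEnclosingCircle(plane(c,b[:,0,:],.042)[:,:2].astype(np.float32)))
for nm,bx in(("dropper",(180,225,206,262)),("wedge",(222,255,265,300))):
    m=box(*bx)&(h>.012); 
    for lo,hi in((.01,.03),(.03,.06),(.06,.12)):
        k=m&(h>lo)&(h<hi); 
        if k.sum()>3: print(nm,lo,k.sum(),P[k].min(0).round(3),P[k].max(0).round(3),cv2.minAreaRect(P[k][:,:2].astype(np.float32)))
print("table z",P[320,280],P[250,300])
E
```

```text
wing 163 ((0.5339443683624268, 0.14172320067882538), (0.0533035509288311, 0.013137885369360447), 2.5513455867767334) ((0.5338943004608154, 0.1428455114364624), 0.027302401140332222) [0.53322963 0.14226686 0.10545102]
shoulder 489 ((0.5333274006843567, 0.14205384254455566), (0.06469601392745972, 0.0632944107055664), 35.57892608642578) ((0.5335014462471008, 0.14164870977401733), 0.033332936465740204) [0.53230095 0.1408902  0.08382126]
red rect [((0.5326595306396484, 0.14084549248218536), 0.03407731652259827)]
tray ((0.561606764793396, -0.212247833609581), (0.14850729703903198, 0.10932864248752594), 19.921466827392578)
lid ((0.49403080344200134, -0.29352593421936035), 0.037450388073921204)
lid ((0.5146724581718445, -0.1983666718006134), 0.03711019456386566)
lid ((0.5494219064712524, -0.2302556186914444), 0.020140627399086952)
dropper 0.01 25 [0.489 0.216 0.013] [0.515 0.235 0.029] ((0.49904459714889526, 0.22296041250228882), (0.01052561029791832, 0.03014514036476612), 59.046390533447266)
dropper 0.03 88 [0.489 0.216 0.032] [0.521 0.246 0.059] ((0.5031540989875793, 0.22896702587604523), (0.023808009922504425, 0.03145914524793625), 59.74479293823242)
dropper 0.06 100 [0.494 0.221 0.061] [0.516 0.243 0.107] ((0.5050011277198792, 0.23163223266601562), (0.020699771121144295, 0.021858040243387222), 79.65888214111328)
wedge 0.01 68 [0.398 0.079 0.012] [0.483 0.158 0.03 ] ((0.44935083389282227, 0.12396261096000671), (0.08660304546356201, 0.06662727892398834), 21.872940063476562)
wedge 0.03 589 [0.401 0.081 0.03 ] [0.479 0.152 0.049] ((0.44511887431144714, 0.12195812910795212), (0.07755681127309799, 0.061295799911022186), 21.53116226196289)
table z [ 0.33385188  0.02686713 -0.00293261] [ 0.49982582 -0.01590643 -0.00254404]
```

```bash
cat >> h.py <<'E'
def to(x,y,z,yaw=None):
    from workcell import get_obs
    o=get_obs(); p=np.array(o["ee_pos"]); w=o["tcp_rot"][2]; a=np.radians(w); d=np.array([x,y,z])-p
    t=0 if yaw is None else -((yaw-w+180)%360-180)
    print("t",round(o["time"],2),"pos",p.round(4),"rot",np.round(o["tcp_rot"],2),"F",np.round(o["wrist_force"],1),"T",np.round(o["torque"],2),"open",round(o["opening"],4))
    print("delta",np.round([d[0]*np.cos(a)+d[1]*np.sin(a),-d[2],-d[0]*np.sin(a)+d[1]*np.cos(a),t],4))
E
python3 - <<'E'
from h import *
c=dict(np.load("top0.npz"));P=cloud(c)
for u,v in((600,400),(580,360),(620,340),(570,420),(565,402),(600,240),(630,180),(470,85),(390,70)): print(u,v,P[v,u].round(3))
Q=P.reshape(-1,3); k=(Q[:,2]>.12)&(Q[:,0]>0.2)&(Q[:,0]<.72)&(Q[:,1]>-.5)&(Q[:,1]<.45); print(k.sum(), Q[k].min(0) if k.any() else 0,Q[k].max(0) if k.any() else 0)
E
```

```text
600 400 [ 0.268 -0.389  0.591]
580 360 [ 0.314 -0.375  0.575]
620 340 [ 0.34  -0.415  0.596]
570 420 [ 0.237 -0.369  0.555]
565 402 [ 0.262 -0.355  0.573]
600 240 [ 0.537 -0.721  0.028]
630 180 [ 0.669 -0.765  0.085]
470 85 [ 0.836 -0.366  0.201]
390 70 [ 0.84  -0.189  0.252]
11262 [ 0.20000029 -0.45277877  0.24253437] [0.37843025 0.44999099 1.23752311]
```

Emit:
move_arm(deltas=[[[0.02,0,-0.015,0],[0.06,0,-0.045,0],[0.1,0,-0.075,0],[0.14,0,-0.105,0],[0.18,0,-0.135,0]]], claw=0.02, newtons=40)

```text
time: 0.6
ee_pos: [0.3469, 0.2889, 0.231]
tcp_rot: [-90.0, -0.0, -26.5]
wrist_force: [0.8, 0.3, -0.2]
opening: 0.0201
```

Emit:
move_arm(deltas=[[[0.04,0,-0.03,0],[0.08,0,-0.06,0],[0.12,0,-0.09,0],[0.16,0,-0.12,0],[0.2,0,-0.15,0]]])

```text
time: 1.1
ee_pos: [0.4588, 0.0649, 0.2312]
tcp_rot: [-90.0, -0.0, -26.6]
wrist_force: [1.2, 1.6, -0.2]
opening: 0.0199
```

Emit:
move_arm(deltas=[[[0.037,0,-0.0285,0],[0.074,0,-0.057,0],[0.111,0,-0.0855,0],[0.148,0.02,-0.114,0],[0.185,0.04,-0.1425,0]]])

```text
time: 1.6
ee_pos: [0.5602, -0.144, 0.1915]
tcp_rot: [-90.0, -0.1, -26.6]
wrist_force: [0.5, 0.8, 0.0]
opening: 0.02
```

Emit:
move_arm(deltas=[[[0.025,0.01,-0.02,-8.4],[0.045,0.02,-0.035,-16.8],[0.062,0.03,-0.0475,-25.2],[0.062,0.03,-0.0475,-33.6],[0.062,0.03,-0.0475,-42]]])

```text
time: 2.1
ee_pos: [0.5933, -0.2127, 0.1604]
tcp_rot: [-89.9, 0.1, 15.7]
wrist_force: [0.5, -0.4, 1.3]
opening: 0.0197
```

Run:
```python
from h import *; from workcell import *
to(.594,-.214,.10,19.9)
c=camera("wrist"); cv2.imwrite("pics/w1.png",c["color"]); np.savez("w1.npz",**c)
im=c["color"]; P=cloud(c); hsv=cv2.cvtColor(im,cv2.COLOR_BGR2HSV)
print("T",c["T"].round(3).tolist())
```

```text
t 2.1 pos [ 0.5933 -0.2127  0.1604] rot [-89.92   0.11  15.71] F [ 0.5 -0.4  1.3] T [-0.   -0.    0.04] open 0.0197
delta [ 3.0000e-04  6.0400e-02 -1.4000e-03 -4.1893e+00]
T [[-0.271, 0.921, 0.281, 0.522], [0.963, 0.259, 0.081, -0.233], [0.002, 0.293, -0.956, 0.303], [0.0, 0.0, 0.0, 1.0]]
```

View pics/w1.png

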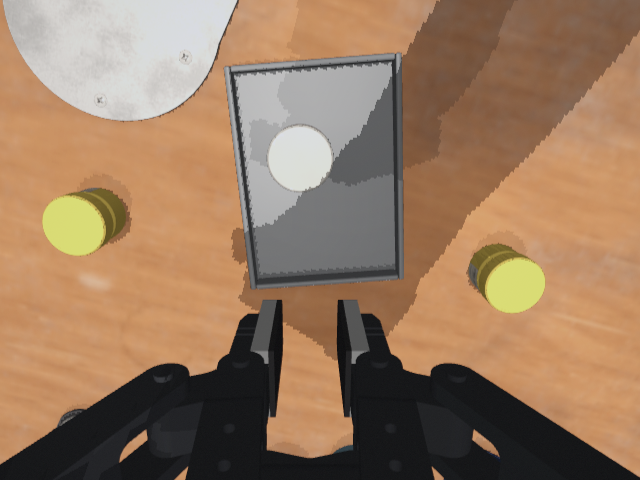

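Wrist view: tray rim corners are at about (228,67), (401,55), (403,279) and (254,287). The pot lid is at (300,158), in the near half. The fingers are past the far wall, and both yellow pots are well clear.

Run:
```python
from h import *
c=dict(np.load("w1.npz"))
q=plane(c,[(228,67),(401,55),(403,279),(254,287)],.018)[:,:2]; C=q.mean(0); r=cv2.minAreaRect(q.astype(np.float32)); print(q.round(4),"C",C,r)
l=(q[3]-q[0]+q[2]-q[1]); l/=np.linalg.norm(l); n=np.array([-l[1],l[0]]); print("yaw l",np.degrees(np.arctan2(l[1],l[0])))
hsv=cv2.cvtColor(c["color"],cv2.COLOR_BGR2HSV); m=np.zeros((480,640),bool); m[115:200,258:342]=1
b=max(blobs(m&(hsv[...,2]>200)),key=cv2.contourArea) if 1 else 0
print(cv2.minEnclosingCircle(b)); p=np.array(cv2.minEnclosingCircle(plane(c,b[:,0,:],.042)[:,:2].astype(np.float32))[0]); 
print("pot",p,(p-C)@l,(p-C)@n)
for a,bb in((.030,-.012),(-.014,-.012),(.033,0)): print(a,bb,C+a*l+bb*n)
```

```text
[[ 0.5113 -0.2878]
 [ 0.476  -0.1877]
 [ 0.6146 -0.1376]
 [ 0.6492 -0.2381]] C [ 0.56276449 -0.21280654] ((0.5629468560218811, -0.21273109316825867), (0.14815491437911987, 0.10624067485332489), 19.821069717407227)
yaw l 19.828182422301683
((299.0433044433594, 158.0362548828125), 32.25741958618164)
pot [ 0.55051756 -0.23116405] -0.017747744071279825 -0.013114998307798328
0.03 -0.012 [ 0.59505632 -0.21391909]
-0.014 -0.012 [ 0.55366491 -0.22884392]
0.033 0 [ 0.59380806 -0.20161292]
```

Emit:
move_arm(deltas=[[[0.001,0.03,-0.002,-4.1],[0.001,0.07,-0.002,-4.1],[0.001,0.105,-0.002,-4.1],[0.001,0.13,-0.002,-4.1],[0.001,0.147,-0.002,-4.1]]])

```text
time: 2.65
ee_pos: [0.5939, -0.2132, 0.0122]
tcp_rot: [-89.9, 0.1, 19.4]
wrist_force: [-0.1, 0.2, 0.5]
opening: 0.0198
```

Emit:
move_arm(deltas=[[[-0.004,0,0,0],[-0.01,0,0,0],[-0.015,0,0,0],[-0.02,0,0,0],[-0.025,0,0,0]]])

```text
time: 3.15
ee_pos: [0.5718, -0.2225, 0.0161]
tcp_rot: [-90.1, -0.1, 19.5]
wrist_force: [1.8, 0.4, 0.6]
opening: 0.0198
```

Run:
```python
from h import *; from workcell import *
to(.5537,-.2288,.013,19.9)
c=camera("wrist"); cv2.imwrite("pics/w2.png",c["color"]); np.savez("w2.npz",**c)
```

```text
t 3.15 pos [ 0.5718 -0.2225  0.0161] rot [-90.07  -0.1   19.5 ] F [1.8 0.4 0.6] T [ 0.11 -0.24  0.04] open 0.0198
delta [-1.920e-02  3.100e-03  1.000e-04 -3.954e-01]
```

View pics/w2.png

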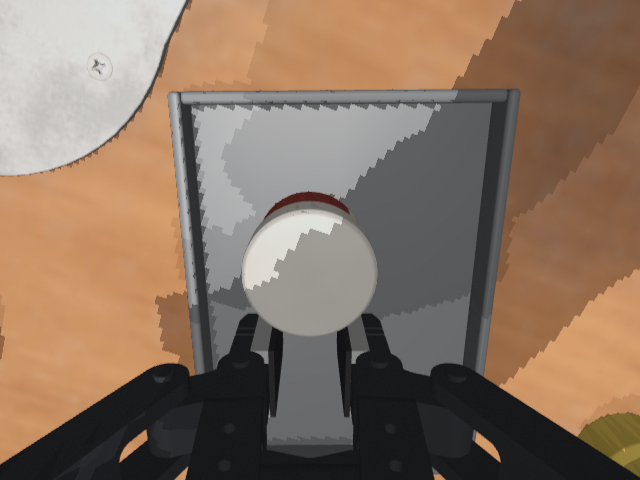

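The pot sits centred between the two finger tips, lid at (310,272), and is upright. I'll push it on.

Emit:
move_arm(deltas=[[[-0.004,0.002,0,0],[-0.008,0.003,0,0],[-0.012,0.003,0,0],[-0.016,0.003,0,0],[-0.019,0.003,0,0]]])

```text
time: 3.7
ee_pos: [0.5534, -0.2285, 0.0119]
tcp_rot: [-90.0, 0.0, 19.5]
wrist_force: [2.3, -0.1, 1.4]
opening: 0.0199
```

```bash
cat >> h.py <<'E'
C=np.array([.5628,-.2128]); l=np.array([np.cos(np.radians(19.85)),np.sin(np.radians(19.85))]); n=np.array([-l[1],l[0]])
def lid(c,z=.042):
    hsv=cv2.cvtColor(c["color"],cv2.COLOR_BGR2HSV); P=cloud(c); d=P[...,:2]-C; a=d@l; b=d@n
    m=(P[...,2]>.034)&(P[...,2]<.050)&(abs(a)<.075)&(abs(b)<.055)&(hsv[...,1]<60)&(hsv[...,2]>110)
    k=max(blobs(m),key=cv2.contourArea); (p,r)=cv2.minEnclosingCircle(plane(c,k[:,0,:],z)[:,:2].astype(np.float32)); p=np.array(p)
    print("lid a,b mm",((p-C)@l*1e3).round(1),((p-C)@n*1e3).round(1),"r",round(r*1e3,1),"z",np.median(P[m][:,2]).round(4))
E
python3 - <<'E'
from h import *; from workcell import *
to(.5537,-.2288,.013,19.9); lid(dict(np.load("w1.npz"))); lid(camera("wrist"));lid(camera("top"))
E
```

```text
t 3.7 pos [ 0.5534 -0.2285  0.0119] rot [-90.     0.    19.53] F [ 2.3 -0.1  1.4] T [ 0.16 -0.37  0.06] open 0.0199
delta [ 2.000e-04 -1.100e-03 -4.000e-04 -3.749e-01]
lid a,b mm -17.6 -12.8 r 20.1 z 0.0412
lid a,b mm -43.1 -12.0 r 20.3 z 0.0412Traceback (most recent call last):
  File "<stdin>", line 2, in <module>
  File "h.py", line 22, in lid
    k=max(blobs(m),key=cv2.contourArea); (p,r)=cv2.minEnclosingCircle(plane(c,k[:,0,:],z)[:,:2].astype(np.float32)); p=np.array(p)
ValueError: max() iterable argument is empty
```

Emit:
move_arm(deltas=[[[-0.001,0,0,0],[-0.002,0,0,0],[0.003,0,0,0],[0.012,0,0,0],[0.015,-0.03,0,0]]])

```text
time: 4.3
ee_pos: [0.5664, -0.2221, 0.0379]
tcp_rot: [-89.7, 0.3, 19.5]
wrist_force: [-0.3, -0.0, 0.2]
opening: 0.0197
```

Emit:
move_arm(deltas=[[[0,-0.05,0,0],[0,-0.1,0,0],[0,-0.13,0.02,0],[0,-0.14,0.06,5],[0,-0.14,0.1,10]]])

```text
time: 4.8
ee_pos: [0.5353, -0.1285, 0.1839]
tcp_rot: [-90.1, -0.2, 9.3]
wrist_force: [0.6, 0.2, -0.3]
opening: 0.0202
```

Run:
```python
from h import *; from workcell import *
to(.533,.142,.185,2.5); lid(camera("wrist"))
```

```text
t 4.8 pos [ 0.5353 -0.1285  0.1839] rot [-90.07  -0.16   9.27] F [ 0.6  0.2 -0.3] T [ 0.04 -0.01 -0.03] open 0.0202
delta [ 4.1300e-02 -1.1000e-03  2.6730e-01  6.7688e+00]
lid a,b mm -43.8 -10.7 r 20.5 z 0.0411
```

Emit:
move_arm(deltas=[[[0.008,0,0.048,1.4],[0.016,0,0.096,2.8],[0.024,0,0.144,4.2],[0.032,0,0.192,5.6],[0.038,0,0.238,6.8]]], claw=0.03)

```text
time: 5.35
ee_pos: [0.5325, 0.1143, 0.1818]
tcp_rot: [-90.0, 0.0, 2.7]
wrist_force: [0.5, -0.1, 0.6]
opening: 0.03
```

Emit:
move_arm(deltas=[[[0,0,0.028,0],[0,0,0.028,0]]])

```text
time: 5.55
ee_pos: [0.5309, 0.1435, 0.1815]
tcp_rot: [-90.0, 0.0, 3.0]
wrist_force: [-0.1, -0.2, 0.0]
opening: 0.0299
```

```bash
cat >> h.py <<'E'
def wing(c,dz=0,save=None,zw=.106):
    hsv=cv2.cvtColor(c["color"],cv2.COLOR_BGR2HSV); P=cloud(c); h=P[...,2]
    red=((hsv[...,0]<8)|(hsv[...,0]>170))&(hsv[...,1]>130)&(hsv[...,2]>50)
    for nm,lo,hi,z in(("wing",zw-.007,zw+.01,zw),("shoulder",zw-.031,zw-.013,zw-.022)):
        m=red&(h>lo)&(h<hi); k=blobs(m)
        if not k: print(nm,"none"); continue
        k=np.concatenate([x for x in k if cv2.contourArea(x)>100]); p=plane(c,k[:,0,:],z)[:,:2].astype(np.float32)
        r=cv2.minAreaRect(p); print(nm,m.sum(),np.round(r[0],4),np.round(r[1],4),round(r[2],2),"circle",np.round(cv2.minEnclosingCircle(p)[0],4),"z",np.median(h[m]).round(4))
    if save: cv2.imwrite(save,c["color"])
E
python3 - <<'E'
from h import *; from workcell import *
to(.533,.142,.13,2.5); wing(camera("wrist"),save="pics/w3.png")
E
```

```text
t 5.55 pos [0.5309 0.1435 0.1815] rot [-8.998e+01  4.000e-02  2.980e+00] F [-0.1 -0.2  0. ] T [-0.05  0.05  0.02] open 0.0299
delta [ 0.002   0.0515 -0.0016  0.4815]
wing 2516 [0.5334 0.142 ] [0.0562 0.0138] 4.0 circle [0.5335 0.1416] z 0.1058
shoulder 7173 [0.5327 0.142 ] [0.0655 0.0655] 2.97 circle [0.5334 0.1422] z 0.084
```

View pics/w3.png

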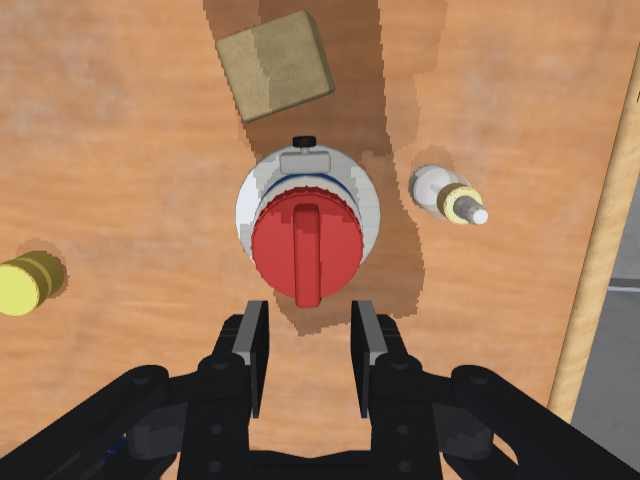

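Wrist view: the cap is at (307,243), with its wing lined up with the tool. The thumb screw is at (304,142), the dropper at (445,195) and the wedge at (275,65), all clear of the fingers.

Emit:
move_arm(deltas=[[[0.0025,0.02,-0.0018,-0.8],[0.0025,0.045,-0.0018,-0.8],[0.0025,0.068,-0.0018,-0.8],[0.0025,0.083,-0.0018,-0.8],[0.0025,0.091,-0.0018,-0.8]]])

```text
time: 6.1
ee_pos: [0.5334, 0.1373, 0.0895]
tcp_rot: [-90.0, 0.1, 3.5]
wrist_force: [-0.4, 0.9, -0.3]
opening: 0.0301
```

Run:
```python
from h import *; from workcell import *
to(.5335,.1418,.088,3.8); wing(camera("wrist"),save="pics/w4.png")
```

```text
t 6.1 pos [0.5334 0.1373 0.0895] rot [-90.03   0.1    3.48] F [-0.4  0.9 -0.3] T [ 0.04 -0.01 -0.09] open 0.0301
delta [ 0.0004  0.0015  0.0045 -0.3227]
wing 6252 [0.5326 0.1418] [0.0568 0.0137] 4.0 circle [0.5326 0.1418] z 0.1058
shoulder 11818 [0.5317 0.1404] [0.063  0.0666] 53.84 circle [0.5326 0.1413] z 0.0839
```

View pics/w4.png

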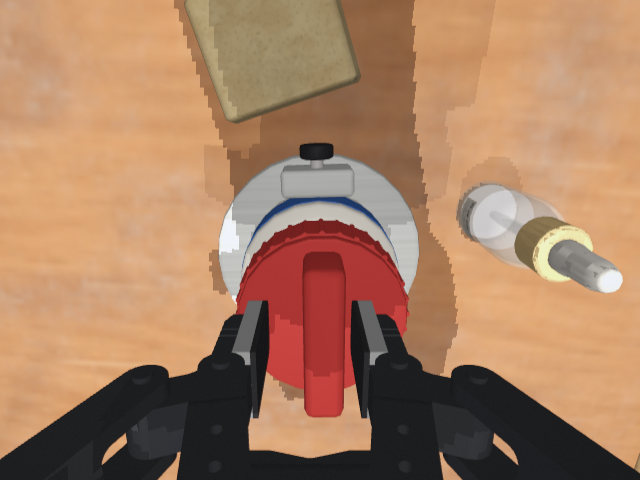

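Fingers straddle the wing, but it sits right of their centre (323 against 310), about 4 mm. I'll correct that.

Emit:
move_arm(deltas=[[[-0.0003,0,0.002,-0.4],[-0.0003,0.001,0.004,-0.4],[-0.0003,0.002,0.004,-0.4],[-0.0003,0.002,0.004,-0.4]]])

```text
time: 6.55
ee_pos: [0.5335, 0.1423, 0.0895]
tcp_rot: [-90.0, -0.0, 3.9]
wrist_force: [0.1, -0.6, -0.1]
opening: 0.0298
```

Emit:
move_arm(deltas=[[[0,0,0,0],[0,0,0,0],[0,0,0,0],[0,0,0,0]]], claw=0.006, newtons=25)

```text
time: 6.95
ee_pos: [0.5333, 0.1421, 0.0892]
tcp_rot: [-90.0, -0.0, 3.9]
wrist_force: [-0.2, 0.5, 2.6]
opening: 0.0131
```

Run:
```python
from h import *; from workcell import *
to(.5330,.1418,.084,3.8)
```

```text
t 6.95 pos [0.5333 0.1421 0.0892] rot [-8.999e+01 -3.000e-02  3.930e+00] F [-0.2  0.5  2.6] T [0.05 0.17 0.05] open 0.0131
delta [-0.0004  0.0052 -0.0003  0.1259]
```

Emit:
move_arm(deltas=[[[0,0,0,0],[0,0.001,0,0],[0,0.002,0,0],[0,0.003,0,0],[0,0.004,0,0]]], claw=0.018)

```text
time: 7.45
ee_pos: [0.5331, 0.1421, 0.0847]
tcp_rot: [-90.0, 0.0, 3.9]
wrist_force: [0.5, -0.2, 0.1]
opening: 0.018
```

Emit:
move_arm(deltas=[[[0,0.001,0,0],[0,0.0015,0,0],[0,0.0015,0,0]]])

```text
time: 7.75
ee_pos: [0.5332, 0.1421, 0.0844]
tcp_rot: [-90.0, -0.0, 3.9]
wrist_force: [-3.5, -0.8, 7.3]
opening: 0.0179
```

Emit:
move_arm(deltas=[[[0,0,0,0],[0,0,0,0],[0,0.002,0,0],[0,0.004,0,0],[0,0.006,0,0]]], claw=0.006, newtons=30)

```text
time: 8.25
ee_pos: [0.5335, 0.1422, 0.0791]
tcp_rot: [-90.0, -0.1, 3.9]
wrist_force: [-5.4, -2.3, 14.0]
opening: 0.0134
```

Emit:
move_arm(deltas=[[[0,0.0015,0,0],[0,0.003,0,0],[0,0.0045,0,0],[0,0.0045,0,0]]])

```text
time: 8.65
ee_pos: [0.5336, 0.1422, 0.0765]
tcp_rot: [-90.0, -0.2, 3.9]
wrist_force: [-10.4, -3.0, 26.6]
opening: 0.0132
```

Run:
```python
from h import *; from workcell import *
to(.5333,.142,.077,3.9)
```

```text
t 8.65 pos [0.5336 0.1422 0.0765] rot [-89.97  -0.18   3.93] F [-10.4  -3.   26.6] T [-0.58  2.22 -0.02] open 0.0132
delta [-0.0003 -0.0005 -0.0002  0.0292]
```

Emit:
move_arm(deltas=[[[-0.001,0,0,0],[-0.001,0,0,-4],[-0.001,0,0,-10],[-0.001,0,0,-16],[-0.001,0,0,-20]]])

```text
time: 9.15
ee_pos: [0.5342, 0.1426, 0.0767]
tcp_rot: [-90.0, -0.4, 24.2]
wrist_force: [-2.2, 0.7, 21.5]
opening: 0.0132
```

Run:
```python
from h import *; from workcell import *
to(.5333,.142,.077,64)
```

```text
t 9.15 pos [0.5342 0.1426 0.0767] rot [-90.05  -0.37  24.15] F [-2.2  0.7 21.5] T [ 0.04  0.5  -0.18] open 0.0132
delta [-1.00000e-03 -3.00000e-04 -2.00000e-04 -3.98462e+01]
```

Emit:
move_arm(deltas=[[[0,0.0003,0,-6],[0,0.0003,0,-13],[0,0.0003,0,-20],[0,0.0003,0,-27],[0,0.0003,0,-34]]])

```text
time: 9.65
ee_pos: [0.5344, 0.1429, 0.0766]
tcp_rot: [-90.3, -0.3, 58.2]
wrist_force: [-1.0, 0.9, 22.6]
opening: 0.0134
```

Run:
```python
from h import *; from workcell import *
to(.5333,.142,.077,64)
```

```text
t 9.65 pos [0.5344 0.1429 0.0766] rot [-90.26  -0.33  58.22] F [-1.   0.9 22.6] T [ 0.26  0.35 -0.09] open 0.0134
delta [-1.4000e-03 -4.0000e-04  5.0000e-04 -5.7849e+00]
```

Emit:
move_arm(deltas=[[[0,0,0,-3],[0,0,0,-6],[0,0,0,-6],[0,-0.001,0,-6],[0,-0.002,0,-6]]])

```text
time: 10.15
ee_pos: [0.5344, 0.1428, 0.0778]
tcp_rot: [-90.3, -0.3, 63.9]
wrist_force: [0.7, 1.9, 15.4]
opening: 0.0132
```

Emit:
move_arm(deltas=[[[0,-0.002,0,0],[0,-0.004,0,0],[0,-0.006,0,0],[0,-0.008,0,0],[0,-0.008,0,0]]])

```text
time: 10.65
ee_pos: [0.5342, 0.1427, 0.0849]
tcp_rot: [-90.2, -0.2, 63.9]
wrist_force: [3.1, 1.4, 8.2]
opening: 0.0135
```

Run:
```python
from h import *; from workcell import *
to(.5333,.142,.084,64); c=camera("wrist"); wing(c,zw=.107,save="pics/w5.png")
```

```text
t 10.65 pos [0.5342 0.1427 0.0849] rot [-90.23  -0.23  63.93] F [3.1 1.4 8.2] T [ 0.4  -0.84 -0.03] open 0.0135
delta [-0.001   0.0009  0.0005 -0.0664]
wing 6492 [0.5339 0.1412] [0.0561 0.0141] 64.13 circle [0.5339 0.1413] z 0.106
shoulder 10289 [0.53   0.1331] [0.0497 0.0655] 64.09 circle [0.5337 0.1405] z 0.0841
```

View pics/w5.png

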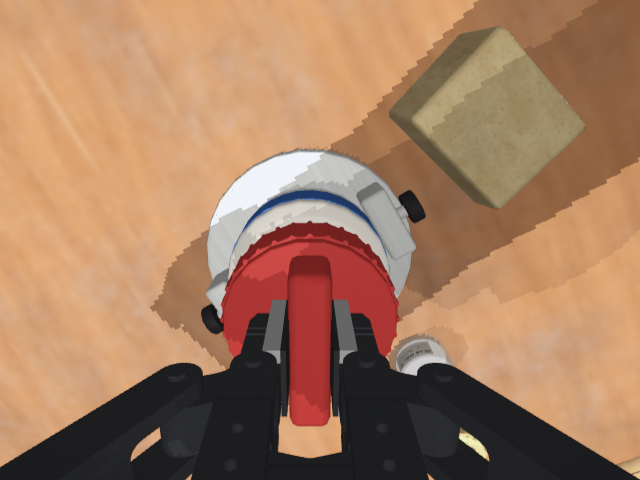

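The wing now reads 64.1° against 4.0° at the start, so the cap has turned 60°. It still sits level. The wedge and dropper stand untouched.

Emit:
move_arm(deltas=[[[0,-0.001,0,0],[0,-0.002,0,0],[0,-0.003,0,0],[0,-0.004,0,0],[0,-0.005,0,0]]])

```text
time: 11.2
ee_pos: [0.5323, 0.142, 0.0875]
tcp_rot: [-90.0, 0.0, 63.9]
wrist_force: [2.5, 0.3, -1.9]
opening: 0.0128
```

Run:
```python
from h import *; from workcell import *
to(.5333,.142,.09,64); c=camera("wrist"); wing(c,zw=.109)
```

```text
t 11.2 pos [0.5323 0.142  0.0875] rot [-90.01   0.    63.93] F [ 2.5  0.3 -1.9] T [-0.02 -0.61  0.02] open 0.0128
delta [ 0.0005 -0.0025 -0.0009 -0.0745]
wing 6524 [0.5323 0.1406] [0.0566 0.0139] 64.15 circle [0.5323 0.1407] z 0.1085
shoulder 10339 [0.5281 0.1326] [0.0499 0.0658] 63.93 circle [0.5318 0.14  ] z 0.0867
```

Emit:
move_arm(deltas=[[[0,0,0,0],[0,-0.001,0,0],[0,-0.003,0,0],[0,-0.006,0,0],[0,-0.01,0,0]]], newtons=40)

```text
time: 11.75
ee_pos: [0.5317, 0.1421, 0.0977]
tcp_rot: [-89.9, 0.0, 63.9]
wrist_force: [-0.4, -0.2, -0.3]
opening: 0.013
```

Emit:
move_arm(deltas=[[[0,-0.01,0,0],[0,-0.025,0,0],[0,-0.045,0,0],[0,-0.062,0,0],[0,-0.072,0,0]]])

```text
time: 12.25
ee_pos: [0.5327, 0.1423, 0.1724]
tcp_rot: [-90.1, -0.1, 63.9]
wrist_force: [-0.3, 0.5, -0.7]
opening: 0.0132
```

Run:
```python
from h import *; from workcell import *
t=C+.032*l; print(t); to(*t,.17,19.85); c=camera("wrist"); wing(c,zw=.190,save="pics/w6.png")
```

```text
[ 0.59289871 -0.20193412]
t 12.25 pos [0.5327 0.1423 0.1724] rot [-90.11  -0.11  63.93] F [-0.3  0.5 -0.7] T [-0.06 -0.02 -0.02] open 0.0132
delta [-2.82700e-01  2.40000e-03 -2.05300e-01  4.40831e+01]
wing 6652 [0.5332 0.1426] [0.0598 0.0141] 63.98 circle [0.5333 0.1426] z 0.1934
shoulder 10603 [0.5294 0.1341] [0.052  0.0672] 64.0 circle [0.5328 0.1415] z 0.1715
```

View pics/w6.png

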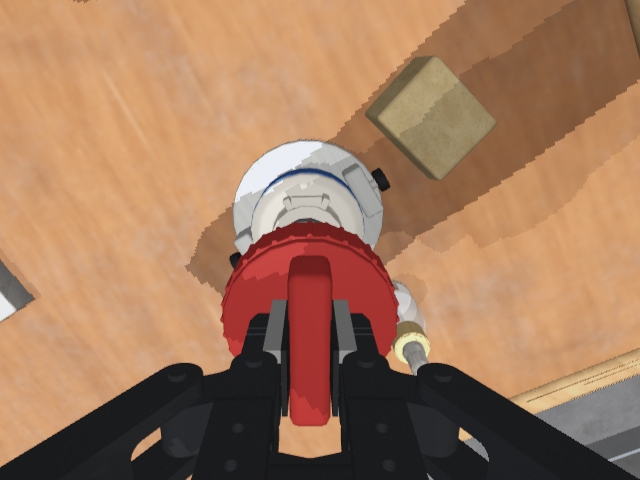

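The cap is clear of the jar, level in the fingers. The jar's neck with its catches shows at (305,205), and the dropper and wedge still stand.

Emit:
move_arm(deltas=[[[-0.017,0,-0.012,0],[-0.045,0,-0.033,0],[-0.08,0,-0.058,0],[-0.115,0,-0.083,0],[-0.15,0,-0.109,0]]])

```text
time: 12.8
ee_pos: [0.5641, -0.0421, 0.1696]
tcp_rot: [-90.0, -0.0, 64.0]
wrist_force: [0.6, 0.6, -0.2]
opening: 0.013
```

Emit:
move_arm(deltas=[[[-0.035,0,-0.025,0],[-0.07,0,-0.051,0],[-0.1,0,-0.073,0],[-0.12,0,-0.088,0],[-0.132,0,-0.096,0]]])

```text
time: 13.3
ee_pos: [0.5923, -0.2033, 0.169]
tcp_rot: [-90.0, 0.0, 63.8]
wrist_force: [0.6, 0.5, 0.6]
opening: 0.0134
```

Emit:
move_arm(deltas=[[[0,0.02,0,0],[0,0.05,0,0],[0,0.08,0,0],[0,0.1,0,0],[0,0.11,0,0]]])

```text
time: 13.8
ee_pos: [0.5913, -0.2004, 0.0573]
tcp_rot: [-89.8, 0.0, 64.0]
wrist_force: [-0.2, -0.1, 0.1]
opening: 0.013
```

Run:
```python
from h import *; from workcell import *
t=C+.032*l; to(*t,.0285); c=camera("wrist"); wing(c,zw=.083,save="pics/w7.png"); np.savez("w7.npz",**c)
```

```text
t 13.8 pos [ 0.5913 -0.2004  0.0573] rot [-8.981e+01  1.000e-02  6.397e+01] F [-0.2 -0.1  0.1] T [-0.01  0.03  0.01] open 0.013
delta [-0.0007  0.0288 -0.0021  0.    ]
wing 6179 [ 0.5904 -0.2033] [0.0531 0.0132] 63.97 circle [ 0.5903 -0.2031] z 0.0784
shoulder 9930 [ 0.5864 -0.2108] [0.0474 0.0635] 63.85 circle [ 0.5902 -0.2035] z 0.0565
```

View pics/w7.png

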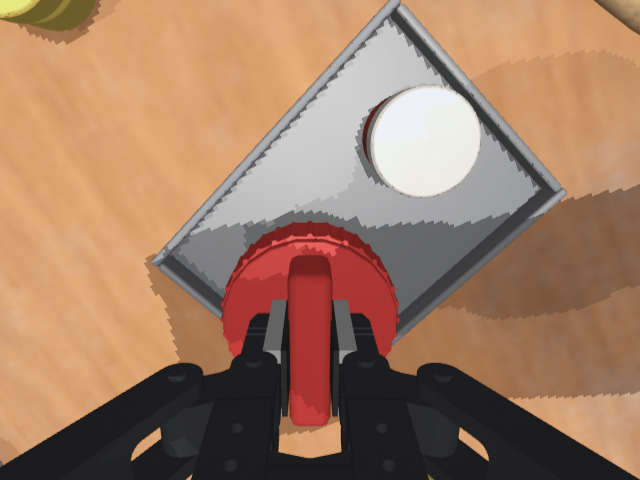

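The cap is over the tray's free end, clear of all walls. The pot lid is at (425,140), well away.

Emit:
move_arm(deltas=[[[0,0.008,-0.001,0],[0,0.015,-0.002,0],[0,0.02,-0.002,0],[0,0.023,-0.002,0],[0,0.024,-0.002,0]]])

```text
time: 14.35
ee_pos: [0.5942, -0.2023, 0.0355]
tcp_rot: [-90.0, -0.0, 63.9]
wrist_force: [-0.2, -0.4, 0.6]
opening: 0.0129
```

Emit:
move_arm(deltas=[[[0,0.0005,0,0],[0,0.001,0,0],[0,0.0015,0,0],[0,0.002,0,0],[0,0.0025,0,0]]])

```text
time: 14.85
ee_pos: [0.5942, -0.2023, 0.0332]
tcp_rot: [-90.0, -0.0, 63.9]
wrist_force: [0.3, 0.5, -1.2]
opening: 0.0129
```

Emit:
move_arm(deltas=[[[0,0.0005,0,0],[0,0.001,0,0],[0,0.0017,0,0],[0,0.0025,0,0],[0,0.003,0,0]]])

```text
time: 15.35
ee_pos: [0.5942, -0.2023, 0.03]
tcp_rot: [-90.0, 0.0, 63.9]
wrist_force: [-0.1, 0.4, -0.5]
opening: 0.0132
```

Emit:
move_arm(deltas=[[[0,0.0005,0,0],[0,0.001,0,0],[0,0.0015,0,0],[0,0.002,0,0]]])

```text
time: 15.75
ee_pos: [0.5942, -0.2023, 0.0285]
tcp_rot: [-90.0, -0.0, 63.9]
wrist_force: [-1.9, 0.2, 4.9]
opening: 0.0132
```

Contact came at the expected height with 5 N. Now I ease off, release and rise.

Emit:
move_arm(deltas=[[[0,-0.0004,0,0],[0,-0.0008,0,0]]])

```text
time: 15.95
ee_pos: [0.5942, -0.2023, 0.0289]
tcp_rot: [-90.0, 0.0, 63.9]
wrist_force: [-0.3, -0.5, -0.3]
opening: 0.013
```

Emit:
move_arm(deltas=[[[0,0,0,0],[0,0,0,0],[0,0,0,0],[0,0,0,0]]], claw=0.026, newtons=20)

```text
time: 16.35
ee_pos: [0.5942, -0.2023, 0.0289]
tcp_rot: [-90.0, 0.0, 63.9]
wrist_force: [-0.6, -0.7, 0.0]
opening: 0.0259
```

Emit:
move_arm(deltas=[[[0,-0.005,0,0],[0,-0.015,0,0],[0,-0.035,0,0],[0,-0.065,0,0],[0,-0.1,0,0]]])

```text
time: 16.85
ee_pos: [0.5937, -0.2021, 0.13]
tcp_rot: [-89.9, 0.0, 63.9]
wrist_force: [1.3, -0.1, -0.0]
opening: 0.0257
```

Emit:
move_arm(deltas=[[[-0.01,-0.03,0,0],[-0.03,-0.05,0,0],[-0.04,-0.07,0,0],[-0.04,-0.07,0,0],[-0.04,-0.07,0,0]]])

```text
time: 17.35
ee_pos: [0.5768, -0.2383, 0.1994]
tcp_rot: [-90.1, -0.0, 63.9]
wrist_force: [0.0, 0.6, -0.7]
opening: 0.0263
```

Run:
```python
from h import *; from workcell import *
to(.5,-.2,.2); c=camera("wrist"); lid(c); wing(c,zw=.050,save="pics/w8.png"); np.savez("w8.npz",**c)
t=camera("top"); P=cloud(t); h=P[...,2]
for nm,bx in(("dropper",(180,225,206,262)),("wedge",(222,255,265,300))):
    m=np.zeros((480,640),bool); m[bx[1]:bx[3],bx[0]:bx[2]]=1; m&=(h>.03)&(h<.12); print(nm,P[m].mean(0).round(4),P[m].min(0).round(3),P[m].max(0).round(3))
print("open",get_obs()["opening"])
```

```text
t 17.35 pos [ 0.5768 -0.2383  0.1994] rot [-9.007e+01 -1.000e-02  6.390e+01] F [ 0.   0.6 -0.7] T [-0.07 -0.01  0.01] open 0.0263
delta [ 0.0006 -0.0006  0.0858  0.    ]
lid a,b mm -43.4 -12.4 r 20.2 z 0.0412
wing 1354 [ 0.5944 -0.2026] [0.0559 0.0134] 63.93 circle [ 0.5945 -0.2026] z 0.0495
shoulder 4159 [ 0.5939 -0.2035] [0.0657 0.0665] 63.94 circle [ 0.5944 -0.2028] z 0.0277
dropper [0.5026 0.2275 0.0667] [0.489 0.216 0.03 ] [0.521 0.246 0.109]
wedge [0.4331 0.1165 0.0404] [0.4   0.081 0.03 ] [0.479 0.152 0.048]
open 0.02602077682939201
```

View pics/w8.png

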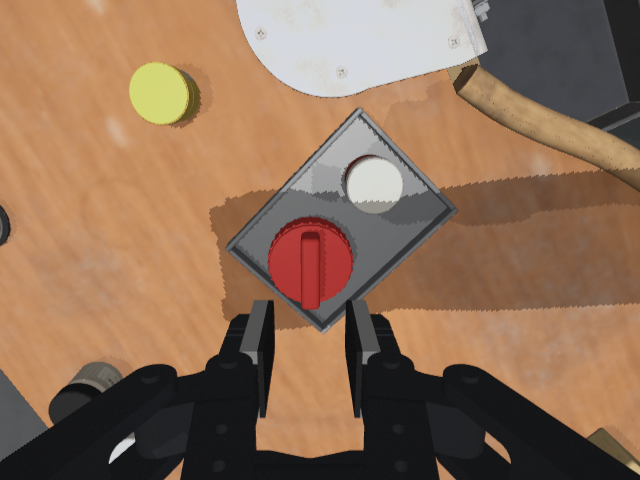

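The cap lies flat at (310,262) in the tray's far end. The pot stands upright at (373,184) in the near end, and the gripper is clear.

```bash
python3 -c "
from workcell import *
print(job_done())"
```

```text
the job is handed in; nothing more can be done
None
```

The job is done and handed in at about 17 s of the 64 s allowed.

- **Pot:** I pushed it low along the tray floor with the finger tips, and it now stands upright 43 mm from the tray's middle.
- **Unlocking:** I pressed the cap to its firm end, about 7.5 mm, with 22–27 N. I then turned it 60° anticlockwise, with the wing going from 4° to 64°. It sprang up about 2.7 mm while I still held the wing, and I lifted it straight off.
- **Placing:** I set the cap down with about 5 N. It lies flat and right way up 33 mm towards the far end, about 77 mm from the pot's centre. The heights of its wing and shoulder match a cap sitting flat on the tray floor.
- **Dropper bottle and wedge:** The last top-camera check put the dropper's outline exactly where it was at the start and the wedge's within 1 mm.
- **Checks that disagreed:**
  - Sideways force reached about 10 N while pressing; I eased it off before turning.
  - The fingers were 4 mm off-centre on the wing at first, and I corrected that before closing them.
  - One top-camera check of the pot found no lid with the arm over the tray, so I used the wrist camera instead.

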